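# Line up the washed beakers by size on the drying board

## Task

Line up the four washed beakers on the drying board in order of size, one centred on each cork pad and still upside down: the smallest on the pad next to the yellow funnel, growing pad by pad to the largest next to the glass tumbler. Set them down rather than dropping them, let go of them all, and leave the funnel and the tumbler where they stand.

Things in the scene. Friction and masses are not known exactly. Their poses are not given: they have to be found in the camera images.
- beaker_tiny_mid (a point): the tiny beaker of a nesting set of four: plain dark blue melamine like the plates in the rack, straight-sided with a 1.5 mm lip round the mouth, 34 mm across the sides and 42 mm tall, standing upside down on the table, so that its closed flat bottom (with a low foot ring) is uppermost. Grip it across its sides. The point is its centre, 21 mm above its lower face; z up.
- beaker_small_mid (a point): the small beaker of a nesting set of four: plain dark blue melamine like the plates in the rack, straight-sided with a 1.5 mm lip round the mouth, 43 mm across the sides and 56 mm tall, standing upside down on the table, so that its closed flat bottom (with a low foot ring) is uppermost. Grip it across its sides. The point is its centre, 28 mm above its lower face; z up.
- beaker_medium_mid (a point): the medium beaker of a nesting set of four: plain dark blue melamine like the plates in the rack, straight-sided with a 1.5 mm lip round the mouth, 52 mm across the sides and 70 mm tall, standing upside down on the table, so that its closed flat bottom (with a low foot ring) is uppermost. Grip it across its sides. The point is its centre, 35 mm above its lower face; z up.
- beaker_large_mid (a point): the large beaker of a nesting set of four: plain dark blue melamine like the plates in the rack, straight-sided with a 1.5 mm lip round the mouth, 61 mm across the sides and 84 mm tall, standing upside down on the table, so that its closed flat bottom (with a low foot ring) is uppermost. Grip it across its sides. The point is its centre, 42 mm above its lower face; z up.
- pad_1_top (a point): one of four like round cork pads, 74 mm across, fixed 95 mm apart in a straight row on a low wooden drying board (82 x 380 x 12 mm, fixed to the table); the point is the centre of its top face, 15 mm above the table. y runs along the row, from pad 4 to pad 1; x across it. An end pad.
- pad_2_top (a point): one of four like round cork pads, 74 mm across, fixed 95 mm apart in a straight row on a low wooden drying board (82 x 380 x 12 mm, fixed to the table); the point is the centre of its top face, 15 mm above the table. y runs along the row, from pad 4 to pad 1; x across it. A middle pad.
- pad_3_top (a point): one of four like round cork pads, 74 mm across, fixed 95 mm apart in a straight row on a low wooden drying board (82 x 380 x 12 mm, fixed to the table); the point is the centre of its top face, 15 mm above the table. y runs along the row, from pad 4 to pad 1; x across it. A middle pad.
- pad_4_top (a point): one of four like round cork pads, 74 mm across, fixed 95 mm apart in a straight row on a low wooden drying board (82 x 380 x 12 mm, fixed to the table); the point is the centre of its top face, 15 mm above the table. y runs along the row, from pad 4 to pad 1; x across it. An end pad.
- funnel_mid (a point): small yellow plastic funnel, loose, standing mouth down just beyond one end of the row of pads (either end): 70 mm across at the foot, 78 mm tall; the point is on its axis, 39 mm up. It marks the small end of the row. Leave it alone.
- tumbler_mid (a point): clear glass tumbler, loose, upright, standing just beyond the other end of the row: 68 mm across, 100 mm tall; the point is on its axis, 50 mm up. Leave it alone.
Not all that is in view belongs to the job. What is shaped like the part that bears beaker_small_mid but pink or red is not meant.

How it is judged:
At the end, for the whole second after the job is handed in: Each beaker stands upside down and at rest on its pad, its axis within 12 mm of the pad's centre, tilt under 0.1 rad, height within 5 mm of standing on the pad; from the pad at the funnel's end to the pad at the tumbler's end the order is tiny, small, medium, large (((horizontal distance between funnel_mid and pad_1_top below 0.2 m and horizontal distance between beaker_tiny_mid and pad_1_top below 0.012 m and horizontal distance between beaker_small_mid and pad_2_top below 0.012 m and horizontal distance between beaker_medium_mid and pad_3_top below 0.012 m and horizontal distance between beaker_large_mid and pad_4_top below 0.012 m) or (horizontal distance between funnel_mid and pad_4_top below 0.2 m and horizontal distance between beaker_tiny_mid and pad_4_top below 0.012 m and horizontal distance between beaker_small_mid and pad_3_top below 0.012 m and horizontal distance between beaker_medium_mid and pad_2_top below 0.012 m and horizontal distance between beaker_large_mid and pad_1_top below 0.012 m)) and height (world z) of beaker_tiny_mid between 0.031 and 0.041 m and angle between each of beaker_tiny_mid, beaker_small_mid, beaker_medium_mid, beaker_large_mid's own z axis and vertical below 0.1 rad and linear speed of each of beaker_tiny, beaker_small, beaker_medium, beaker_large below 0.02 m/s and height (world z) of beaker_small_mid between 0.038 and 0.048 m and height (world z) of beaker_medium_mid between 0.045 and 0.055 m and height (world z) of beaker_large_mid between 0.052 and 0.062 m); the robot touches nothing.
It fails at once if the funnel was shifted or knocked (more than 15 mm) (distance of funnel_mid from where it was at the start of the episode above 0.015 m).
It fails at once if the tumbler was shifted or knocked (more than 15 mm) (distance of tumbler_mid from where it was at the start of the episode above 0.015 m).
It fails at once if a beaker was dropped or flung (moving faster than 0.6 m/s out of the fingers: a fall of about 20 mm) ((contact force between beaker_tiny and the fingers below 0.01 N and linear speed of beaker_tiny above 0.6 m/s) or (contact force between beaker_small and the fingers below 0.01 N and linear speed of beaker_small above 0.6 m/s) or (contact force between beaker_medium and the fingers below 0.01 N and linear speed of beaker_medium above 0.6 m/s) or (contact force between beaker_large and the fingers below 0.01 N and linear speed of beaker_large above 0.6 m/s)).
It also fails if it takes over 112 s, if anything falls off the work surface, if the arm or the gripper's body presses on something with over 40 N, if the wrist force passes 120 N, or if a joint passes its speed limit or range.

## Robot

A 7-joint arm with a two-finger parallel gripper is mounted at the origin on the work surface. World frame = base frame: x ahead of the robot, y to its left, z up, the work surface at z = 0. Lengths are in m, angles in rad, forces in N, time in s.
With the tool pointing down it reaches from about 0.425 to 1.025 m from the base axis. Payload 9.4 kg.
Tool frame: the origin (TCP) lies at the very end of the fingers, on their centre line; the grasp point (between the pads) lies 19 mm behind it; z points along the fingers, y is the direction in which the jaws open and shut (so a half turn about z gives the same grasp; the last joint's range is limited). The gripper opens to 93 mm and grips with 3 to 60 N. Pads are 15 mm wide; open, the fingers measure 128 mm over their backs; the gripper's body (75 mm by 188 mm) begins 65 mm behind the grasp point.
Start: joints at [1.231, 0.599, -0.003, 1.599, 0.002, 0.943, -0.08], TCP at [0.188, -0.7, 0.219] pointing down, gripper open.
Joint ranges: [-2.57, 2.57], [-0.35, 1.97], [-1.29, 1.29], [0.11, 2.56], [-1.05, 4.19], [0.11, 1.86], [-2.63, 2.63]. Speed limits (rad/s): [2.22, 2.22, 3.01, 3.01, 3.14, 3.14, 3.14].

## Interface

Orientations are given as a unit quaternion [x, y, z, w].
In Python, from cell import manip, optics, ticket gives the robot as it stands.
- The arm moves only by the tool servo_tool, never from a script. Its arguments are lists of equal length, an entry for each row: "dp": the shift along the tool's x, y, z in mm, a list of three; "roll": the turn about the tool's z in rad. A call has 1 to 20 rows; each row shifts and turns the pose as measured when the row begins, along the tool's axes as they then stand; what a row does not reach is not made up. A row lasts 1/8 s, in which the tool goes at most 62.5 mm and 10.7 degrees, less where a joint would pass 70% of its speed; a pose out of reach is approached as far as the arm can. A call is refused whole if a number of a shift passes 62.5 or a number of a turn 0.188, either way. A call with a gripper value outside its range is refused whole. "grip" is the opening in per cent of the stroke, from 0 (shut) to 100 (fully open), set as the call begins (left out, the last holds). The fingers move at their own pace and stop on an object; "force" is the grip in N (left out, the last holds). Time passes only in rows, so rows that do not move let the fingers close. It gives the time, the measured TCP pose, the force and the opening at its end, in the units of the state.
- manip.get_obs(): the state, without advancing time (a new reading comes with each control period).
- optics.grab_frame(name): name is "scene" or "top" or "wrist"; returns (picture, depth): 400x640x3 uint8, red, green, blue; 400x640 float32, m along the optical axis (not along the pixel's ray), 0 where there is no reading.
- optics.get_calibration(name): a dict with "intrinsics" (3x3 intrinsics, pixels), "position" and "attitude" of the camera in the world. Camera axes: x right, y up, looking along -z (the intrinsics and any distortion apply to the point x, -y, -z); pixel columns grow to the right and rows downward; lengths in m; the calibration is good to about 2 mm. A picture is of the moment at which its call begins: read the wrist's pose just before it. get_calibration takes no time and is no camera call; for the wrist camera it gives the pose at the moment of the call.
- ticket.close_job(): hands the job in, once; it reports no verdict.
The state is a dict: "time": time; "joint_positions": joint angles; "qvel": joint speeds; "tau": joint torques, N m; "ee_pos": TCP position; "eef_rot": TCP orientation; "ft_force": force on the tool from outside, world axes, zero at the start; "ft_torque": the same for the moment, N m; "finger_gap": opening from 0.0 (shut) to 1.0 (fully open).
Only numpy, scipy, OpenCV 4.12 (cv2) and the standard library are available. Lean on these libraries where they do the work, as an engineer would, in place of code of your own. Each camera call takes 0.05 s, during which the arm holds its last target.

## Working session

There is one attempt and no reset: what is moved stays moved. The work goes in short steps, Python scripts to look and compute and a tool call to move; the robot and the scene stay as the last step left them, time stands still between calls to the robot, and variables do not carry over. Pictures are saved under pics/ and viewed, and the job is handed in when it is done.

Besides the shell and the picture viewer there is one more tool, called after ">>>" by a JSON object that holds its "api" and its "payload", one argument or row to a line. servo_tool: Moves the arm, as the interface text tells. Its arguments: {"type":"object","properties":{"dp":{"type":"array"},"roll":{"type":"array"},"grip":{"type":"number"},"force":{"type":"number"}},"required":["dp","roll"]}

```bash
ls; mkdir -p pics
python3 - <<'E'
from cell import manip, optics, ticket
import cv2, numpy as np
o=manip.get_obs(); print(o)
for n in ["scene","top","wrist"]:
    c=optics.get_calibration(n); print(n,c)
    p,d=optics.grab_frame(n); np.savez(f"pics/{n}0.npz",p=p,d=d)
    cv2.imwrite(f"pics/{n}0.png",p[:,:,::-1])
E
```

```text
pics
{'time': 0.0, 'joint_positions': array([ 1.23130665,  0.60013648, -0.00255135,  1.60011876,  0.00183454,
        0.9429513 , -0.07981839]), 'qvel': array([-0.00113315, -0.00060615,  0.00039975, -0.00057946, -0.00082599,
       -0.00051511,  0.00121553]), 'tau': array([ 1.55515136e-03, -7.65076089e+01,  1.49749719e+00, -2.52359033e+01,
       -5.24957688e-02,  1.67132635e-02,  1.99165547e-04]), 'ee_pos': array([ 0.18818367, -0.6996308 ,  0.21775566]), 'eef_rot': array([ 9.91375392e-01,  1.31050305e-01, -1.89522209e-04, -7.83484169e-04]), 'ft_force': array([ 0.05099293,  0.14937087, -0.79465271]), 'ft_torque': array([-0.0016073 , -0.0114726 ,  0.03689898]), 'finger_gap': 1.0010030538374142}
scene {'intrinsics': array([[468.96537528,   0.        , 324.60347916],
       [  0.        , 468.96537528, 198.73738541],
       [  0.        ,   0.        ,   1.        ]]), 'position': array([ 1.19374605, -0.06131348,  1.03833105]), 'attitude': array([0.21857704, 0.19336375, 0.63387385, 0.71626705])}
top {'intrinsics': array([[473.62085469,   0.        , 329.73058856],
       [  0.        , 473.62085469, 200.81186995],
       [  0.        ,   0.        ,   1.        ]]), 'position': array([ 0.35219307, -0.00530897,  1.06293475]), 'attitude': array([ 0.07861728, -0.0692564 , -0.64977335,  0.75287281])}
wrist {'intrinsics': array([[354.51972332,   0.        , 316.23486135],
       [  0.        , 354.51972332, 199.60136321],
       [  0.        ,   0.        ,   1.        ]]), 'position': array([ 0.25624184, -0.68158374,  0.38479321]), 'attitude': array([-0.10215409,  0.07863085, -0.60298773,  0.78726586])}
```

View pics/scene0.png

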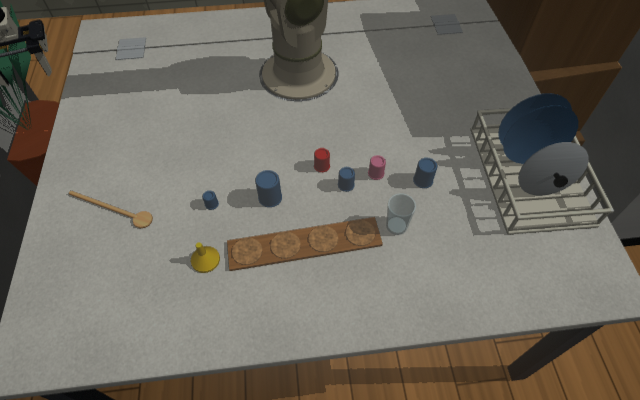

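View pics/top0.png

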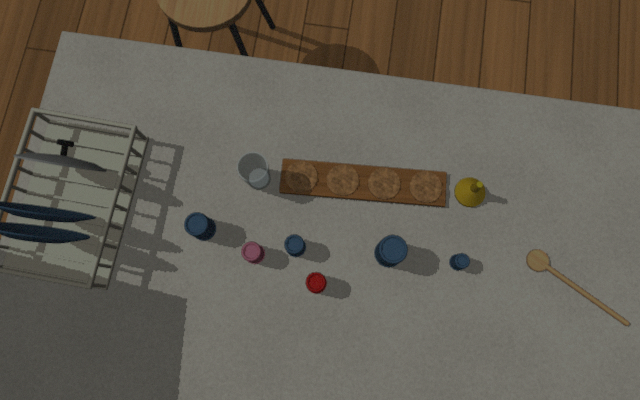

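View pics/wrist0.png

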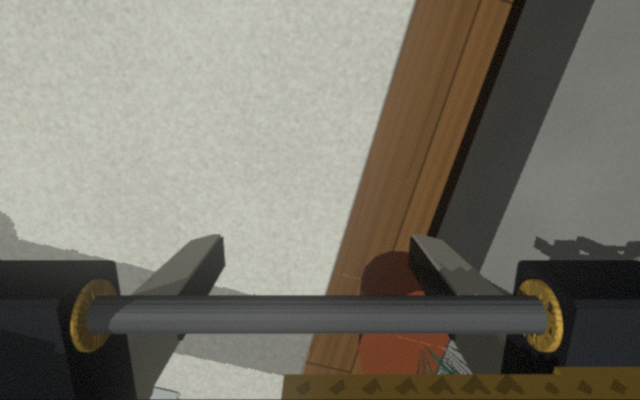

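The top view shows blue beakers at px (200,226) medium, (295,245) small, (392,251) large and (459,262) tiny. The pads run from (300,178) to (427,187), with the funnel right at (470,192) and the tumbler left at (255,170). The decoys are pink (253,252) and red (316,282).

```bash
cat > h.py <<'E'
import numpy as np, cv2
from scipy.spatial.transform import Rotation as R
def ray(c,uv):
    uv=np.atleast_2d(uv).astype(float); K=c["intrinsics"]
    d=np.c_[(uv[:,0]-K[0,2])/K[0,0],-(uv[:,1]-K[1,2])/K[1,1],-np.ones(len(uv))]
    return R.from_quat(c["attitude"]).apply(d)
def onplane(c,uv,z):
    d=ray(c,uv); p=c["position"]; t=(z-p[2])/d[:,2]; return p+d*t[:,None]
def cloud(c,d):
    v,u=np.mgrid[0:d.shape[0],0:d.shape[1]]
    r=ray(c,np.c_[u.ravel(),v.ravel()]); return (c["position"]+r*d.ravel()[:,None]).reshape(*d.shape,3)
def circ(xy):
    A=np.c_[2*xy,np.ones(len(xy))]; s=np.linalg.lstsq(A,(xy**2).sum(1),rcond=None)[0]
    return s[:2],np.sqrt(s[2]+s[:2]@s[:2])
E
python3 - <<'E'
from cell import optics
from h import *
for n in ["top","scene"]:
    c=optics.get_calibration(n); f=np.load(f"pics/{n}0.npz"); p,d=f["p"],f["d"]
    X=cloud(c,d); hsv=cv2.cvtColor(p,cv2.COLOR_RGB2HSV)
    tab=X[(d>0)&(abs(X[...,2])<.02)&(X[...,0]>.3)&(X[...,0]<.9)&(abs(X[...,1])<.5)]
    print(n,"table z",np.median(tab[:,2]),tab[:,2].std())
    for nm,lo,hi in [("blue",(95,90,30),(125,255,255)),("yel",(20,150,60),(35,255,255)),("red",(165,90,50),(180,255,255)),("cork",(5,90,40),(19,255,255))]:
        m=cv2.inRange(hsv,lo,hi); k,l,s,ce=cv2.connectedComponentsWithStats(m)
        for i in range(1,k):
            if s[i,4]<60: continue
            q=X[(l==i)&(d>0)]
            if len(q)==0 or not(.2<np.median(q[:,0])<1) or abs(np.median(q[:,1]))>.55: continue
            zt=np.percentile(q[:,2],90); t=q[abs(q[:,2]-zt)<.006]
            print(nm,ce[i].round(),s[i,4],"ztop",zt.round(3),"top mid",((t.max(0)+t.min(0))/2).round(3)[:2],t[:,:2].mean(0).round(3),"ext",np.ptp(t,axis=0).round(3)[:2])
E
```

```text
top table z -0.00019202747185054214 0.0040778771285376846
blue [197. 225.] 451 ztop 0.07 top mid [0.471 0.297] [0.471 0.297] ext [0.048 0.049]
blue [294. 245.] 308 ztop 0.057 top mid [0.46  0.086] [0.46  0.086] ext [0.039 0.039]
blue [391. 250.] 722 ztop 0.084 top mid [ 0.477 -0.12 ] [ 0.477 -0.12 ] ext [0.057 0.059]
blue [459. 261.] 227 ztop 0.043 top mid [ 0.479 -0.274] [ 0.479 -0.274] ext [0.03  0.032]
yel [469. 192.] 669 ztop 0.05 top mid [ 0.642 -0.282] [ 0.641 -0.281] ext [0.015 0.007]
red [252. 252.] 311 ztop 0.057 top mid [0.432 0.174] [0.432 0.173] ext [0.038 0.04 ]
cork [363. 182.] 5727 ztop 0.016 top mid [ 0.629 -0.043] [ 0.629 -0.044] ext [0.102 0.38 ]
cork [568. 283.] 564 ztop 0.013 top mid [ 0.462 -0.539] [ 0.469 -0.519] ext [0.13  0.225]
scene table z 0.0004684613393357573 0.004083554074887283
blue [427. 165.] 162 ztop 0.071 top mid [0.474 0.298] [0.473 0.297] ext [0.046 0.044]
blue [346. 173.] 96 ztop 0.056 top mid [0.463 0.086] [0.463 0.085] ext [0.033 0.036]
blue [266. 180.] 265 ztop 0.084 top mid [ 0.48  -0.121] [ 0.479 -0.122] ext [0.053 0.054]
blue [208. 196.] 71 ztop 0.043 top mid [ 0.481 -0.275] [ 0.481 -0.276] ext [0.026 0.029]
yel [205. 258.] 598 ztop 0.055 top mid [ 0.647 -0.288] [ 0.649 -0.286] ext [0.012 0.017]
red [379. 164.] 169 ztop 0.056 top mid [0.434 0.174] [0.435 0.175] ext [0.042 0.036]
cork [119. 210.] 495 ztop 0.014 top mid [ 0.468 -0.539] [ 0.476 -0.515] ext [0.136 0.225]
cork [302. 243.] 4511 ztop 0.017 top mid [ 0.633 -0.043] [ 0.633 -0.048] ext [0.101 0.381]
cork [428. 374.] 22760 ztop -0.744 top mid [0.855 0.197] [0.816 0.35 ] ext [0.274 2.056]
```

Run:
```python
import cv2
a=cv2.imread("pics/top0.png")[120:310,170:510]
cv2.imwrite("pics/topz.png",cv2.resize(a,None,fx=2.3,fy=2.3,interpolation=cv2.INTER_CUBIC))
```

```text
(no output)
```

View pics/topz.png

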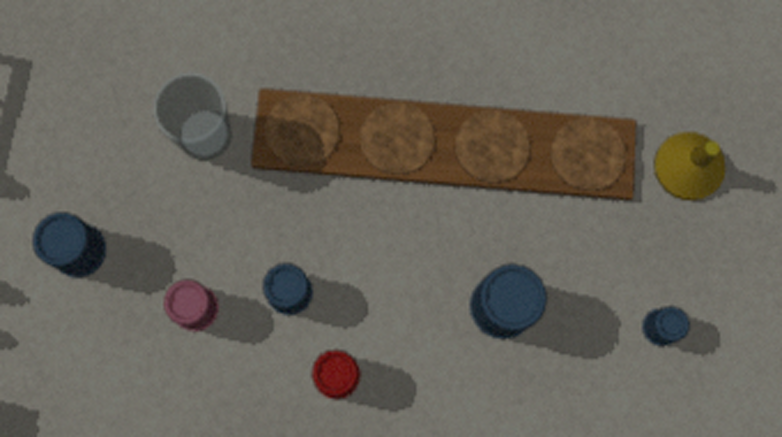

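```bash
python3 - <<'E'
from cell import optics
from h import *
for n in ["top","scene"]:
    c=optics.get_calibration(n); f=np.load(f"pics/{n}0.npz"); p=f["p"];d=f["d"];X=cloud(c,d)
    hsv=cv2.cvtColor(p,cv2.COLOR_RGB2HSV)
    m=cv2.inRange(hsv,(5,90,30),(19,255,255)); k,l,s,ce=cv2.connectedComponentsWithStats(m)
    i=l[182,363] if n=="top" else l[243,302]
    cn=max(cv2.findContours((l==i).astype(np.uint8),0,2)[0],key=cv2.contourArea)[:,0]
    P=onplane(c,cn,.012)[:,:2]
    r=cv2.minAreaRect((P*1000).astype(np.float32)); print(n,r)
    # principal axis along y
    b=cv2.boxPoints(r); e=[b[1]-b[0],b[2]-b[1]]; e=max(e,key=np.linalg.norm); e=e/np.linalg.norm(e)
    if e[1]<0:e=-e
    print("axis",e,np.degrees(np.arctan2(-e[0],e[1])))
    for k in (1.5,.5,-.5,-1.5): print((np.array(r[0])+95*k*e).round(1))
    # yellow
    m=cv2.inRange(hsv,(20,150,40),(35,255,255)); q=X[(m>0)&(d>0)]; q=q[abs(q[:,2])<.1]
    print("funnel",((q.max(0)+q.min(0))/2).round(3),np.ptp(q,axis=0).round(3))
    # tumbler
    q=X[(X[...,1]>.14)&(X[...,1]<.28)&(X[...,0]>.55)&(X[...,0]<.75)&(X[...,2]>.02)&(d>0)]
    print("tumbler",len(q), q.min(0).round(3) if len(q) else 0,q.max(0).round(3) if len(q) else 0)
E
python3 - <<'E'
import sys; sys.path.insert(0,'.')
from cell import optics
from h import *
c=optics.get_calibration("top"); print("tumbler rim center", onplane(c,[[170+190/2.3,120+108/2.3]],.1), "base",onplane(c,[[170+205/2.3,120+134/2.3]],.0))
for uv in ([300,178],[343,180],[385,184],[427,187]): print(onplane(c,[uv],.015))
for k,uv in enumerate(([302,132],[397,137],[492,145],[587,153])): print("zoom pads",onplane(c,[[170+uv[0]/2.3,120+uv[1]/2.3]],.015)[0].round(4))
E
```

```text
top ((628.2360229492188, -43.2301025390625), (81.97267150878906, 378.4130859375), 3.475257396697998)
axis [-0.06061755  0.9981611 ] 3.4752605
[619.6  99. ]
[625.4   4.2]
[631.1 -90.6]
[ 636.9 -185.5]
funnel [ 0.632 -0.1    0.041] [0.084 0.448 0.08 ]
tumbler 757 [0.572 0.163 0.02 ] [0.64  0.231 0.106]
scene ((632.5693969726562, -43.15138244628906), (84.17743682861328, 377.8962707519531), 3.5296332836151123)
axis [-0.06156487  0.9981031 ] 3.5296392
[623.8  99.1]
[629.6   4.3]
[635.5 -90.6]
[ 641.3 -185.4]
funnel [ 0.65  -0.288  0.041] [0.059 0.068 0.08 ]
tumbler 871 [0.57  0.163 0.02 ] [0.64  0.229 0.105]
tumbler rim center [[0.60388182 0.19427838 0.1       ]] base [[0.60546201 0.19517683 0.        ]]
[[0.61617803 0.10009095 0.015     ]]
[[0.62590871 0.00221146 0.015     ]]
[[ 0.6306224  -0.09384442  0.015     ]]
[[ 0.63765248 -0.1893468   0.015     ]]
zoom pads [0.618  0.0974 0.015 ]
zoom pads [0.6268 0.0032 0.015 ]
zoom pads [ 0.6325 -0.0911  0.015 ]
zoom pads [ 0.6382 -0.1852  0.015 ]
```

>>> {"api": "servo_tool", "payload": {
  "dp": [
    [0,0,0],
    [0,0,0],
    [0,0,0],
    [0,0,0],
    [0,0,0],
    [0,0,0],
    [0,0,0]
  ],
  "roll": [-0.187,-0.187,-0.187,-0.187,-0.187,-0.187,-0.187],
  "grip": 100,
  "force": 15
}}

```text
time: 1.02
ee_pos: [0.188, -0.6983, 0.2153]
eef_rot: [0.704, 0.711, 0.001, -0.003]
ft_force: [0.1, -1.1, 0.3]
finger_gap: 0.998
```

>>> {"api": "servo_tool", "payload": {
  "dp": [
    [47,32,0],
    [47,32,0],
    [47,32,0],
    [47,32,0],
    [47,32,10],
    [47,32,10],
    [47,32,10],
    [47,32,10],
    [47,32,10],
    [0,0,0]
  ],
  "roll": [0,0,0,0,0,0,0,0,0,0]
}}

```text
time: 2.28
ee_pos: [0.4783, -0.2599, 0.1633]
eef_rot: [0.704, 0.71, 0.002, -0.003]
ft_force: [-1.2, -0.2, -0.4]
finger_gap: 1.002
```

>>> {"api": "servo_tool", "payload": {
  "dp": [
    [-14,2,0],
    [-1,0,40],
    [0,0,40],
    [0,0,40],
    [0,0,0]
  ],
  "roll": [0,0,0,0,0]
}}

```text
time: 2.9
ee_pos: [0.4779, -0.2874, 0.0412]
eef_rot: [0.708, 0.706, 0.0, -0.0]
ft_force: [-0.2, 0.4, 0.6]
finger_gap: 1.002
```

Run:
```python
from cell import optics,manip
import cv2
print(manip.get_obs()["ee_pos"])
p,d=optics.grab_frame("wrist"); cv2.imwrite("pics/w1.png",p[:,:,::-1])
```

```text
[ 0.47789808 -0.28738202  0.0412099 ]
```

View pics/w1.png

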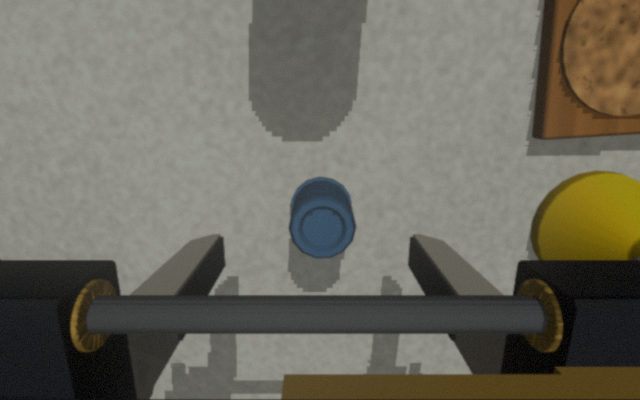

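The tiny beaker's foot ring is at px (323,225), centred between the fingers and still ahead of them (the camera looks along +y).

Run:
```python
from cell import optics,manip
from h import *
c=optics.get_calibration("wrist"); print(c["position"],onplane(c,[[323,226]],.042))
p,d=optics.grab_frame("wrist");X=cloud(c,d); print(X[226,323],d[226,323],manip.get_obs()["ee_pos"])
```

```text
[ 0.47831041 -0.21712982  0.20959927] [[ 0.48192959 -0.27537186  0.042     ]]
[ 0.48198027 -0.27618755  0.03965275] 0.17942373 [ 0.47961184 -0.28760615  0.04383094]
```

>>> {"api": "servo_tool", "payload": {
  "dp": [
    [12,2,0],
    [0,0,0],
    [0,0,17],
    [0,0,16],
    [0,0,0]
  ],
  "roll": [0,0,0,0,0]
}}

```text
time: 3.62
ee_pos: [0.4838, -0.2767, 0.0127]
eef_rot: [0.708, 0.706, 0.002, 0.005]
ft_force: [0.6, 0.4, -0.1]
finger_gap: 0.999
```

>>> {"api": "servo_tool", "payload": {
  "dp": [
    [0,0,3],
    [0,0,0],
    [0,0,0],
    [0,0,0],
    [0,0,0],
    [0,0,0],
    [0,0,0],
    [0,0,0]
  ],
  "roll": [0,0,0,0,0,0,0,0],
  "grip": 0
}}

```text
time: 4.62
ee_pos: [0.4839, -0.2769, 0.0097]
eef_rot: [0.708, 0.706, 0.002, 0.005]
ft_force: [-0.4, 0.3, -0.3]
finger_gap: 0.354
```

>>> {"api": "servo_tool", "payload": {
  "dp": [
    [0,0,-20],
    [0,0,-30],
    [0,0,-20],
    [30,10,0],
    [30,20,0],
    [20,40,0],
    [10,40,0],
    [0,30,0],
    [0,15,0],
    [0,0,0],
    [0,0,0]
  ],
  "roll": [0,0,0,0,0,0,0,0,0,0,0]
}}

```text
time: 6.0
ee_pos: [0.6395, -0.1852, 0.082]
eef_rot: [0.709, 0.705, 0.0, 0.004]
ft_force: [0.5, -0.7, -0.7]
finger_gap: 0.362
```

Run:
```python
from cell import optics,manip
import cv2
print(manip.get_obs()["ee_pos"])
p,d=optics.grab_frame("wrist"); cv2.imwrite("pics/w2.png",p[:,:,::-1])
```

```text
[ 0.63948519 -0.18522965  0.08201345]
```

View pics/w2.png

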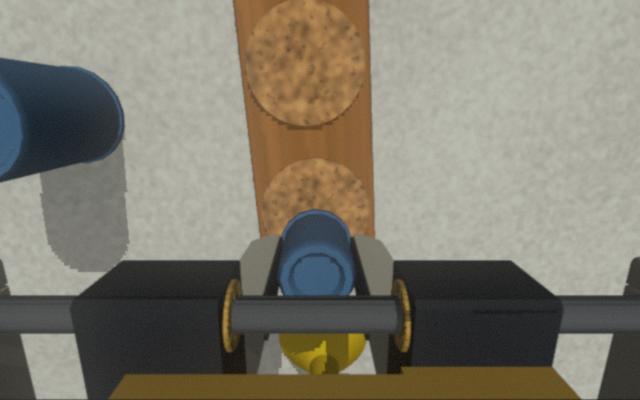

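The wrist view shows the held beaker with its ring at px (317,272), over pad 4. Pad 3's centre is at (306,62).

Run:
```python
from cell import optics,manip
from h import *
c=optics.get_calibration("wrist"); print(manip.get_obs()["ee_pos"])
print("pad3",onplane(c,[[306,63]],.015),"beaker",onplane(c,[[317,273]],.114),"pad4 far edge",onplane(c,[[317,158]],.015),"sides",onplane(c,[[261,210],[372,210]],.015))
```

```text
[ 0.63947345 -0.18533282  0.0820749 ]
pad3 [[ 0.63390407 -0.08949211  0.015     ]] beaker [[ 0.63945676 -0.18200161  0.114     ]] pad4 far edge [[ 0.64042876 -0.14851849  0.015     ]] sides [[ 0.60175121 -0.18418033  0.015     ]
 [ 0.67815592 -0.184725    0.015     ]]
```

>>> {"api": "servo_tool", "payload": {
  "dp": [
    [-2,0,15],
    [0,0,20],
    [0,0,14],
    [0,0,3],
    [0,0,0],
    [0,0,0]
  ],
  "roll": [0,0,0,0,0,0]
}}

```text
time: 6.8
ee_pos: [0.6373, -0.1884, 0.0254]
eef_rot: [0.71, 0.705, -0.001, 0.003]
ft_force: [-0.0, -0.1, -0.1]
finger_gap: 0.362
```

>>> {"api": "servo_tool", "payload": {
  "dp": [
    [0,2,1],
    [0,0,0]
  ],
  "roll": [0,0]
}}

```text
time: 7.05
ee_pos: [0.6401, -0.1885, 0.0253]
eef_rot: [0.71, 0.705, -0.0, 0.003]
ft_force: [-1.0, 0.4, 0.9]
finger_gap: 0.366
```

>>> {"api": "servo_tool", "payload": {
  "dp": [
    [0,0,1],
    [0,0,1],
    [0,0,0]
  ],
  "roll": [0,0,0]
}}

```text
time: 7.42
ee_pos: [0.6404, -0.1886, 0.025]
eef_rot: [0.71, 0.705, 0.0, 0.004]
ft_force: [-0.5, 0.8, 0.3]
finger_gap: 0.357
```

>>> {"api": "servo_tool", "payload": {
  "dp": [
    [0,0,0],
    [0,0,0],
    [0,0,0],
    [0,0,0],
    [0,0,0],
    [0,0,-20],
    [0,0,-40],
    [0,0,-50],
    [0,0,0]
  ],
  "roll": [0,0,0,0,0,0,0,0,0],
  "grip": 100
}}

```text
time: 8.55
ee_pos: [0.6402, -0.1877, 0.1416]
eef_rot: [0.709, 0.705, 0.0, 0.004]
ft_force: [0.1, 0.0, -0.6]
finger_gap: 0.997
```

>>> {"api": "servo_tool", "payload": {
  "dp": [
    [30,-20,0],
    [50,-32,0],
    [50,-32,0],
    [50,-32,0],
    [50,-32,0],
    [20,-30,0],
    [0,0,0],
    [0,0,0]
  ],
  "roll": [0,0,0,0,0,0,0,0]
}}

```text
time: 9.55
ee_pos: [0.4598, 0.0696, 0.1422]
eef_rot: [0.71, 0.704, 0.003, 0.007]
ft_force: [0.4, -0.2, -0.7]
finger_gap: 1.0
```

```bash
cat > look.py <<'E'
import sys
from cell import optics,manip
from h import *
name=sys.argv[1]; cam=sys.argv[2] if len(sys.argv)>2 else "wrist"
print(manip.get_obs()["ee_pos"].round(4))
c=optics.get_calibration(cam)
p,d=optics.grab_frame(cam); cv2.imwrite(f"pics/{name}.png",p[:,:,::-1])
X=cloud(c,d); hsv=cv2.cvtColor(p,cv2.COLOR_RGB2HSV)
m=cv2.inRange(hsv,(95,90,30),(125,255,255)); k,l,s,ce=cv2.connectedComponentsWithStats(m)
for i in range(1,k):
    if s[i,4]<60: continue
    q=X[(l==i)&(d>0)]
    if len(q)<20: continue
    zt=np.percentile(q[:,2],85); t=q[abs(q[:,2]-zt)<.006]
    print(ce[i].round(),s[i,4],"ztop",zt.round(3),"mid",((t.max(0)+t.min(0))/2).round(4)[:2],"ext",np.ptp(t,axis=0).round(3)[:2])
E
python3 look.py w3; python3 look.py t3 top
```

```text
[0.4598 0.0696 0.1422]
[317. 181.] 1968 ztop 0.057 mid [0.4615 0.0874] ext [0.038 0.039]
[334. 356.] 412 ztop 0.037 mid [ 0.4764 -0.0917] ext [0.024 0.005]
[0.4597 0.0695 0.1421]
[428. 184.] 210 ztop 0.056 mid [ 0.6379 -0.1858] ext [0.029 0.032]
[ 43. 212.] 726 ztop 0.195 mid [0.4316 0.5822] ext [0.007 0.089]
[199. 226.] 532 ztop 0.069 mid [0.4709 0.2967] ext [0.048 0.048]
[ 42. 233.] 847 ztop 0.186 mid [0.3885 0.5753] ext [0.009 0.087]
[391. 251.] 708 ztop 0.084 mid [ 0.4769 -0.1197] ext [0.057 0.058]
```

View pics/w3.png

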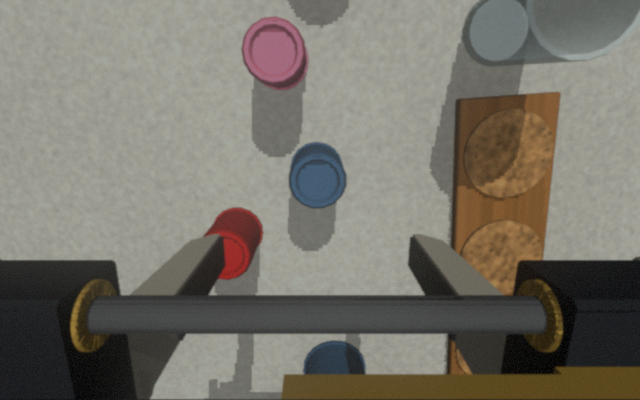

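View pics/t3.png

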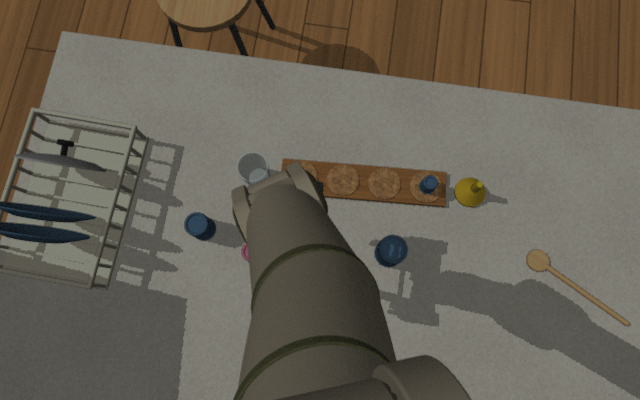

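Run:
```python
from cell import optics
from h import *
f=np.load("pics/top0.npz");c=optics.get_calibration("top");p,d=f["p"],f["d"];X=cloud(c,d)
q=X[270:296,304:330].reshape(-1,3); q=q[q[:,2]>.045]; print(q.min(0),q.max(0))
```

```text
[ 0.35219307 -0.00530897  0.04743251] [0.4097042  0.05026112 1.06293475]
```

The tiny beaker stands centred on pad 4 at top px (428,184). The small one is ahead of the fingers at wrist px (317,181), and the red decoy at (235,258) stays clear of the left finger's path.

>>> {"api": "servo_tool", "payload": {
  "dp": [
    [18,2,0],
    [0,0,0],
    [0,0,35],
    [0,0,40],
    [0,0,30],
    [0,0,10],
    [0,0,0]
  ],
  "roll": [0,0,0,0,0,0,0]
}}

```text
time: 10.52
ee_pos: [0.468, 0.0869, 0.0242]
eef_rot: [0.712, 0.702, 0.004, 0.008]
ft_force: [-0.1, -0.3, 0.2]
finger_gap: 0.996
```

>>> {"api": "servo_tool", "payload": {
  "dp": [
    [0,-6,6],
    [0,0,0],
    [0,0,0],
    [0,0,0],
    [0,0,0],
    [0,0,0],
    [0,0,0],
    [0,0,0]
  ],
  "roll": [0,0,0,0,0,0,0,0],
  "grip": 0
}}

```text
time: 11.52
ee_pos: [0.4633, 0.0869, 0.0206]
eef_rot: [0.712, 0.702, 0.006, 0.009]
ft_force: [-1.2, 0.8, 0.5]
finger_gap: 0.459
```

>>> {"api": "servo_tool", "payload": {
  "dp": [
    [0,0,-20],
    [0,0,-40],
    [0,0,-20],
    [-20,20,0],
    [-40,40,0],
    [-50,50,0],
    [-40,40,0],
    [-20,15,0],
    [0,0,0],
    [0,0,0]
  ],
  "roll": [0,0,0,0,0,0,0,0,0,0]
}}

```text
time: 12.78
ee_pos: [0.6222, -0.0832, 0.106]
eef_rot: [0.711, 0.703, 0.005, 0.008]
ft_force: [-0.7, 0.9, -0.6]
finger_gap: 0.459
```

```bash
python3 look.py w4
```

```text
[ 0.6222 -0.0832  0.106 ]
[318. 210.] 223 ztop 0.091 mid [ 0.6218 -0.0695] ext [0.042 0.017]
[163. 231.] 115 ztop 0.006 mid [ 0.4978 -0.1116] ext [0.024 0.042]
[317. 265.] 5515 ztop 0.142 mid [ 0.6217 -0.076 ] ext [0.042 0.028]
[ 74. 265.] 3134 ztop 0.085 mid [ 0.4748 -0.1048] ext [0.049 0.029]
[342. 354.] 1125 ztop 0.058 mid [ 0.64   -0.1854] ext [0.03  0.029]
```

View pics/w4.png

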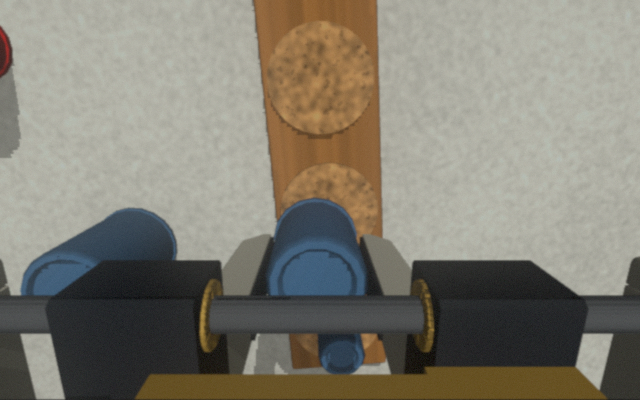

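Small beaker ring at px (318,279), held above pad 3. Pad 2's centre is at (321,79), and tiny is seen at (342,354) on pad 4.

Run:
```python
from cell import optics,manip
from h import *
c=optics.get_calibration("wrist")
print("pad2",onplane(c,[[321,79]],.015),"beaker",onplane(c,[[318,279]],.1414),"pad3 far edge",onplane(c,[[330,163]],.015))
```

```text
pad2 [[0.62787965 0.00477519 0.015     ]] beaker [[ 0.62208922 -0.08087124  0.1414    ]] pad3 far edge [[ 0.634119   -0.05371059  0.015     ]]
```

>>> {"api": "servo_tool", "payload": {
  "dp": [
    [-9,12,0],
    [0,0,0],
    [0,0,25],
    [0,0,25],
    [0,0,14],
    [0,0,0]
  ],
  "roll": [0,0,0,0,0,0]
}}

```text
time: 13.58
ee_pos: [0.6362, -0.089, 0.0421]
eef_rot: [0.709, 0.705, 0.006, 0.008]
ft_force: [0.2, 0.5, 0.1]
finger_gap: 0.456
```

>>> {"api": "servo_tool", "payload": {
  "dp": [
    [-4,-2,2],
    [0,0,2],
    [0,0,2],
    [0,0,1],
    [0,0,0]
  ],
  "roll": [0,0,0,0,0]
}}

```text
time: 14.2
ee_pos: [0.6354, -0.0934, 0.0371]
eef_rot: [0.709, 0.705, 0.007, 0.01]
ft_force: [0.4, 0.6, -1.0]
finger_gap: 0.454
```

>>> {"api": "servo_tool", "payload": {
  "dp": [
    [0,-1,2],
    [0,0,1],
    [0,0,0]
  ],
  "roll": [0,0,0]
}}

```text
time: 14.58
ee_pos: [0.6351, -0.0934, 0.0359]
eef_rot: [0.709, 0.705, 0.007, 0.011]
ft_force: [0.1, -0.0, -0.0]
finger_gap: 0.462
```

>>> {"api": "servo_tool", "payload": {
  "dp": [
    [0,0,0],
    [0,0,0],
    [0,0,0],
    [0,0,0],
    [0,0,0],
    [0,0,-20],
    [0,0,-40],
    [0,0,-50],
    [0,0,-25],
    [0,0,0]
  ],
  "roll": [0,0,0,0,0,0,0,0,0,0],
  "grip": 100
}}

```text
time: 15.82
ee_pos: [0.6317, -0.0923, 0.1796]
eef_rot: [0.709, 0.705, 0.008, 0.011]
ft_force: [0.2, 0.0, 0.7]
finger_gap: 0.997
```

>>> {"api": "servo_tool", "payload": {
  "dp": [
    [30,-30,0],
    [45,-40,0],
    [50,-40,0],
    [50,-30,0],
    [50,-15,0],
    [50,-5,0],
    [50,0,0],
    [40,0,0],
    [0,0,0],
    [0,0,0]
  ],
  "roll": [0,0,0,0,0,0,0,0,0,0]
}}

```text
time: 17.08
ee_pos: [0.467, 0.2799, 0.1706]
eef_rot: [0.709, 0.705, 0.006, 0.011]
ft_force: [0.1, -0.4, 0.1]
finger_gap: 1.004
```

```bash
python3 look.py w5; python3 look.py t5 top
```

```text
[0.467  0.2799 0.1706]
[320. 175.] 2755 ztop 0.071 mid [0.4723 0.2994] ext [0.048 0.048]
[0.4671 0.28   0.1707]
[387. 179.] 340 ztop 0.071 mid [ 0.6334 -0.0938] ext [0.039 0.039]
[428. 184.] 215 ztop 0.057 mid [ 0.6382 -0.186 ] ext [0.03  0.031]
[ 30. 211.] 500 ztop 0.2 mid [0.4317 0.5852] ext [0.007 0.07 ]
[200. 226.] 496 ztop 0.069 mid [0.471 0.293] ext [0.048 0.041]
[ 28. 232.] 572 ztop 0.195 mid [0.3885 0.5737] ext [0.008 0.073]
[391. 250.] 705 ztop 0.083 mid [ 0.477  -0.1199] ext [0.057 0.059]
```

View pics/w5.png

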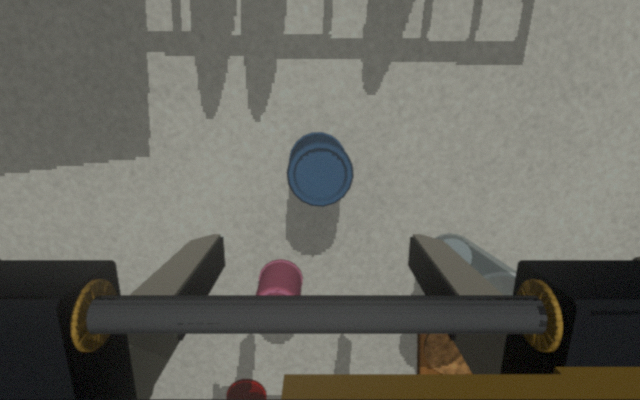

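View pics/t5.png

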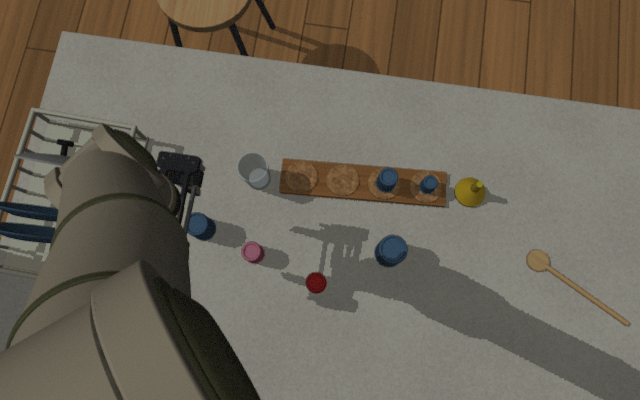

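Small stands on pad 3, about 4 mm off centre (top px (387,179)). Medium's ring is at wrist px (320,175).

>>> {"api": "servo_tool", "payload": {
  "dp": [
    [18,3,0],
    [0,0,0],
    [0,0,35],
    [0,0,40],
    [0,0,0],
    [0,0,0]
  ],
  "roll": [0,0,0,0,0,0]
}}

```text
time: 17.92
ee_pos: [0.475, 0.2963, 0.0961]
eef_rot: [0.711, 0.703, 0.007, 0.012]
ft_force: [0.1, 0.4, 0.1]
finger_gap: 1.002
```

>>> {"api": "servo_tool", "payload": {
  "dp": [
    [1,-3,0],
    [0,0,30],
    [0,0,30],
    [0,0,5],
    [0,0,0]
  ],
  "roll": [0,0,0,0,0]
}}

```text
time: 18.55
ee_pos: [0.4768, 0.2995, 0.0366]
eef_rot: [0.712, 0.702, 0.013, 0.013]
ft_force: [-0.2, 0.1, 0.1]
finger_gap: 1.002
```

>>> {"api": "servo_tool", "payload": {
  "dp": [
    [-1,-4,6],
    [0,0,0],
    [0,0,0],
    [0,0,0],
    [0,0,0],
    [0,0,0],
    [0,0,0]
  ],
  "roll": [0,0,0,0,0,0,0],
  "grip": 0
}}

```text
time: 19.42
ee_pos: [0.4737, 0.2992, 0.033]
eef_rot: [0.712, 0.702, 0.014, 0.013]
ft_force: [-1.1, -0.5, 0.5]
finger_gap: 0.561
```

>>> {"api": "servo_tool", "payload": {
  "dp": [
    [0,0,-20],
    [0,0,-40],
    [0,0,-35],
    [0,0,0],
    [-30,0,0],
    [-50,0,0],
    [-50,0,0],
    [-50,10,0],
    [-50,30,0],
    [-40,40,0],
    [-15,45,0],
    [0,25,0],
    [0,0,0],
    [0,0,0]
  ],
  "roll": [0,0,0,0,0,0,0,0,0,0,0,0,0,0]
}}

```text
time: 21.18
ee_pos: [0.6149, 0.0015, 0.1226]
eef_rot: [0.712, 0.702, 0.009, 0.008]
ft_force: [-1.0, -0.2, -0.1]
finger_gap: 0.562
```

```bash
python3 look.py w6
```

```text
[0.6149 0.0015 0.1226]
[314. 196.] 213 ztop 0.095 mid [0.6142 0.0193] ext [0.048 0.017]
[318. 261.] 7798 ztop 0.16 mid [0.6143 0.0114] ext [0.05  0.032]
[342. 347.] 1545 ztop 0.073 mid [ 0.6344 -0.0979] ext [0.039 0.027]
```

View pics/w6.png

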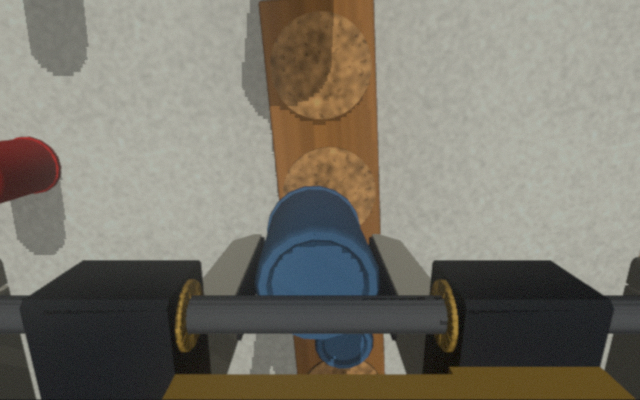

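Medium is held, with its top outline at px rows ~228–337 and columns 258–378. Pad 1's centre is at (322,66).

Run:
```python
from cell import optics,manip
from h import *
c=optics.get_calibration("wrist")
P=onplane(c,[[318,337],[318,240],[258,280],[378,280]],.1596); print(P.round(4)); print(P[0,1]+.026,P[1,1]-.0215,(P[2,0]+P[3,0])/2)
print("pad1",onplane(c,[[322,66]],.015),"pad2 far edge",onplane(c,[[331,147]],.015))
```

```text
[[ 0.6143 -0.0224  0.1596]
 [ 0.6148  0.0213  0.1596]
 [ 0.5905  0.0047  0.1596]
 [ 0.6389  0.0035  0.1596]]
0.0035674620554555538 -0.0001675743081265002 0.61471123961307
pad1 [[0.62277617 0.10007264 0.015     ]] pad2 far edge [[0.6292709  0.04118072 0.015     ]]
```

>>> {"api": "servo_tool", "payload": {
  "dp": [
    [2,13,0],
    [0,0,0],
    [0,0,25],
    [0,0,30],
    [0,0,10],
    [0,0,0]
  ],
  "roll": [0,0,0,0,0,0]
}}

```text
time: 21.98
ee_pos: [0.6298, 0.0056, 0.0582]
eef_rot: [0.71, 0.704, 0.009, 0.009]
ft_force: [-0.1, 0.5, 0.5]
finger_gap: 0.56
```

>>> {"api": "servo_tool", "payload": {
  "dp": [
    [-1,-2,5],
    [0,0,2],
    [0,0,2],
    [0,0,2],
    [0,0,0]
  ],
  "roll": [0,0,0,0,0]
}}

```text
time: 22.6
ee_pos: [0.6292, 0.0045, 0.0491]
eef_rot: [0.71, 0.704, 0.011, 0.011]
ft_force: [-0.8, 1.1, 0.2]
finger_gap: 0.562
```

>>> {"api": "servo_tool", "payload": {
  "dp": [
    [0,-1,2],
    [0,0,1],
    [0,0,0]
  ],
  "roll": [0,0,0]
}}

```text
time: 22.98
ee_pos: [0.6287, 0.0045, 0.048]
eef_rot: [0.71, 0.704, 0.011, 0.011]
ft_force: [0.6, 0.5, -0.5]
finger_gap: 0.561
```

>>> {"api": "servo_tool", "payload": {
  "dp": [
    [0,0,0],
    [0,0,0],
    [0,0,0],
    [0,0,0],
    [0,0,0],
    [0,0,-20],
    [0,0,-40],
    [0,0,-50],
    [0,0,-20],
    [0,0,0]
  ],
  "roll": [0,0,0,0,0,0,0,0,0,0],
  "grip": 100
}}

```text
time: 24.22
ee_pos: [0.6246, 0.0051, 0.1864]
eef_rot: [0.71, 0.704, 0.012, 0.012]
ft_force: [0.8, 0.2, -0.3]
finger_gap: 0.998
```

>>> {"api": "servo_tool", "payload": {
  "dp": [
    [-25,-25,0],
    [-40,-40,0],
    [-40,-40,0],
    [-30,-35,0],
    [-10,-10,0],
    [0,0,0],
    [0,0,0]
  ],
  "roll": [0,0,0,0,0,0,0]
}}

```text
time: 25.1
ee_pos: [0.4689, -0.1403, 0.1791]
eef_rot: [0.709, 0.705, 0.012, 0.01]
ft_force: [0.7, -0.8, 0.2]
finger_gap: 1.002
```

```bash
python3 look.py w7; python3 look.py t7 top
```

```text
[ 0.4689 -0.1403  0.1791]
[542.  12.] 1646 ztop 0.086 mid [ 0.6267 -0.0104] ext [0.047 0.02 ]
[521. 135.] 1963 ztop 0.072 mid [ 0.634  -0.0933] ext [0.039 0.039]
[324. 176.] 4158 ztop 0.085 mid [ 0.4782 -0.1201] ext [0.057 0.058]
[502. 238.] 986 ztop 0.058 mid [ 0.6394 -0.1861] ext [0.029 0.031]
[ 0.469  -0.1402  0.1791]
[343. 174.] 494 ztop 0.084 mid [0.6267 0.0027] ext [0.047 0.048]
[387. 179.] 330 ztop 0.071 mid [ 0.6325 -0.0932] ext [0.038 0.041]
[429. 182.] 144 ztop 0.057 mid [ 0.641 -0.186] ext [0.025 0.03 ]
[ 44. 212.] 702 ztop 0.196 mid [0.4316 0.5843] ext [0.007 0.086]
[ 42. 233.] 815 ztop 0.187 mid [0.3884 0.5703] ext [0.009 0.083]
[389. 250.] 614 ztop 0.083 mid [ 0.4768 -0.1128] ext [0.057 0.045]
```

View pics/w7.png

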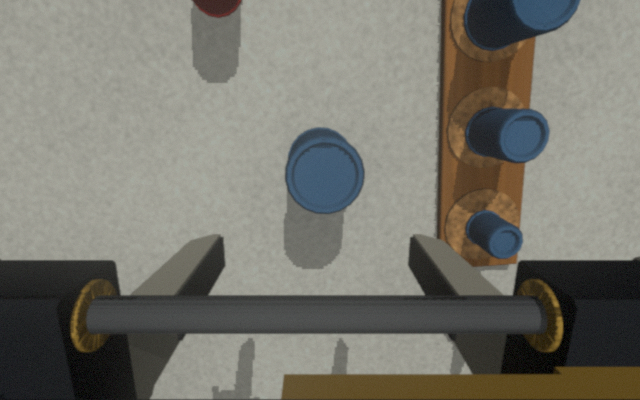

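Large's ring is at px (324,176). Medium at (542,12), small at (521,135) and tiny at (502,238) all stand on their pads.

>>> {"api": "servo_tool", "payload": {
  "dp": [
    [20,7,0],
    [0,0,0],
    [0,0,30],
    [0,0,30],
    [0,0,0]
  ],
  "roll": [0,0,0,0,0]
}}

```text
time: 25.82
ee_pos: [0.4813, -0.1181, 0.1183]
eef_rot: [0.707, 0.707, 0.013, 0.011]
ft_force: [0.5, 0.1, -0.1]
finger_gap: 0.998
```

>>> {"api": "servo_tool", "payload": {
  "dp": [
    [-2,-4,0],
    [0,0,25],
    [0,0,25],
    [0,0,15],
    [0,0,0]
  ],
  "roll": [0,0,0,0,0]
}}

```text
time: 26.45
ee_pos: [0.4817, -0.1224, 0.0568]
eef_rot: [0.708, 0.706, 0.014, 0.015]
ft_force: [0.6, 0.5, 0.4]
finger_gap: 1.002
```

>>> {"api": "servo_tool", "payload": {
  "dp": [
    [2,-4,8],
    [0,0,10],
    [0,0,0]
  ],
  "roll": [0,0,0]
}}

```text
time: 26.82
ee_pos: [0.4791, -0.121, 0.0397]
eef_rot: [0.708, 0.706, 0.015, 0.016]
ft_force: [0.0, -0.3, 0.3]
finger_gap: 0.999
```

>>> {"api": "servo_tool", "payload": {
  "dp": [
    [0,0,0],
    [0,0,0],
    [0,0,0],
    [0,0,0],
    [0,0,0],
    [0,0,0]
  ],
  "roll": [0,0,0,0,0,0],
  "grip": 0
}}

```text
time: 27.58
ee_pos: [0.4792, -0.1211, 0.0402]
eef_rot: [0.708, 0.706, 0.015, 0.016]
ft_force: [0.7, 0.3, -0.2]
finger_gap: 0.661
```

>>> {"api": "servo_tool", "payload": {
  "dp": [
    [0,0,-20],
    [0,0,-40],
    [0,0,-25],
    [0,0,0],
    [30,0,0],
    [50,0,0],
    [50,0,0],
    [50,0,0],
    [30,0,0],
    [0,0,0],
    [0,0,0]
  ],
  "roll": [0,0,0,0,0,0,0,0,0,0,0]
}}

```text
time: 28.95
ee_pos: [0.4746, 0.0937, 0.1201]
eef_rot: [0.709, 0.705, 0.012, 0.014]
ft_force: [0.3, 0.3, -0.6]
finger_gap: 0.66
```

>>> {"api": "servo_tool", "payload": {
  "dp": [
    [3,20,0],
    [0,40,0],
    [0,45,0],
    [0,30,0],
    [0,5,0],
    [0,0,0],
    [0,0,0]
  ],
  "roll": [0,0,0,0,0,0,0]
}}

```text
time: 29.82
ee_pos: [0.6142, 0.0844, 0.1212]
eef_rot: [0.713, 0.701, 0.008, 0.013]
ft_force: [0.4, 0.5, -1.2]
finger_gap: 0.663
```

```bash
python3 look.py w8
```

```text
[0.6142 0.0844 0.1212]
[317. 248.] 12352 ztop 0.165 mid [0.6138 0.0992] ext [0.059 0.034]
[326. 348.] 2674 ztop 0.166 mid [0.6126 0.0628] ext [0.044 0.013]
```

View pics/w8.png

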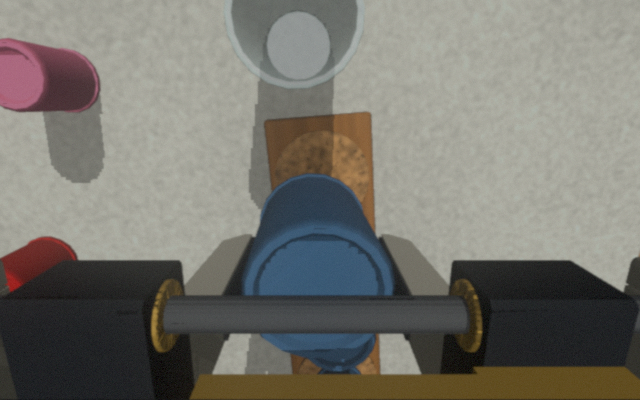

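Large is held, with its ring's top edge at px (320,235) and its outline spanning columns 245–395. Pad 1's far edge is at (320,131).

Run:
```python
from cell import optics,manip
from h import *
c=optics.get_calibration("wrist")
P=onplane(c,[[318,357],[320,235],[245,290],[395,290]],.165); print(P.round(4)); print(P[0,1]+.0305,P[1,1]-.0252,(P[2,0]+P[3,0])/2)
print("pad1 far edge",onplane(c,[[320,131]],.015), "pad1 sides", onplane(c,[[274,175],[370,175]],.015))
```

```text
[[0.6129 0.0562 0.165 ]
 [0.6144 0.1092 0.165 ]
 [0.5854 0.0876 0.165 ]
 [0.6433 0.0857 0.165 ]]
0.08669834331419697 0.08403840541836943 0.6143386915059992
pad1 far edge [[0.62071907 0.13546418 0.015     ]] pad1 sides [[0.58440987 0.10232302 0.015     ]
 [0.65961382 0.10072057 0.015     ]]
```

>>> {"api": "servo_tool", "payload": {
  "dp": [
    [14,7,0],
    [0,0,0],
    [0,0,20],
    [0,0,20],
    [0,0,10],
    [0,0,0]
  ],
  "roll": [0,0,0,0,0,0]
}}

```text
time: 30.62
ee_pos: [0.6226, 0.1013, 0.0713]
eef_rot: [0.711, 0.703, 0.008, 0.014]
ft_force: [-0.4, 0.8, -0.9]
finger_gap: 0.658
```

>>> {"api": "servo_tool", "payload": {
  "dp": [
    [-3,-2,5],
    [0,0,5],
    [0,0,2],
    [0,0,2],
    [0,0,0]
  ],
  "roll": [0,0,0,0,0]
}}

```text
time: 31.25
ee_pos: [0.6218, 0.0981, 0.0581]
eef_rot: [0.712, 0.702, 0.009, 0.014]
ft_force: [0.2, 0.2, -0.7]
finger_gap: 0.66
```

>>> {"api": "servo_tool", "payload": {
  "dp": [
    [0,0,2],
    [0,0,2],
    [0,0,1],
    [0,0,0]
  ],
  "roll": [0,0,0,0]
}}

```text
time: 31.75
ee_pos: [0.6217, 0.0981, 0.055]
eef_rot: [0.712, 0.702, 0.009, 0.015]
ft_force: [0.2, 0.5, -0.7]
finger_gap: 0.659
```

>>> {"api": "servo_tool", "payload": {
  "dp": [
    [0,0,0],
    [0,0,0],
    [0,0,0],
    [0,0,0],
    [0,0,0],
    [0,0,-20],
    [0,0,-40],
    [0,0,-50],
    [0,0,-30],
    [0,0,0]
  ],
  "roll": [0,0,0,0,0,0,0,0,0,0],
  "grip": 100
}}

```text
time: 33.0
ee_pos: [0.6169, 0.1001, 0.204]
eef_rot: [0.711, 0.703, 0.01, 0.015]
ft_force: [0.4, -0.6, -0.4]
finger_gap: 1.001
```

>>> {"api": "servo_tool", "payload": {
  "dp": [
    [-25,-25,0],
    [-40,-40,0],
    [-50,-40,0],
    [-50,-30,0],
    [-50,0,0],
    [-50,0,0],
    [-40,0,0],
    [0,0,0]
  ],
  "roll": [0,0,0,0,0,0,0,0]
}}

```text
time: 34.0
ee_pos: [0.4718, -0.21, 0.2002]
eef_rot: [0.711, 0.703, 0.01, 0.014]
ft_force: [-0.4, 0.5, 0.3]
finger_gap: 1.002
```

```bash
python3 look.py w9;python3 look.py t9 top; python3 look.py s9 scene
```

```text
[ 0.4718 -0.21    0.2002]
[515.  42.] 1967 ztop 0.072 mid [ 0.6336 -0.0932] ext [0.04  0.039]
[498. 158.] 791 ztop 0.058 mid [ 0.6395 -0.1865] ext [0.029 0.03 ]
[ 0.472  -0.2082  0.2003]
[300. 170.] 708 ztop 0.098 mid [0.6196 0.0975] ext [0.058 0.057]
[343. 174.] 492 ztop 0.084 mid [0.626  0.0033] ext [0.049 0.047]
[387. 179.] 338 ztop 0.07 mid [ 0.6334 -0.0934] ext [0.04  0.041]
[428. 184.] 215 ztop 0.057 mid [ 0.6379 -0.186 ] ext [0.029 0.031]
[ 43. 212.] 678 ztop 0.196 mid [0.4316 0.5823] ext [0.006 0.083]
[ 41. 233.] 810 ztop 0.188 mid [0.3885 0.5739] ext [0.009 0.08 ]
[ 0.4723 -0.2068  0.2004]
[537. 126.] 3655 ztop 0.179 mid [0.4125 0.5966] ext [0.058 0.148]
[362. 215.] 323 ztop 0.099 mid [0.6223 0.0985] ext [0.056 0.056]
[322. 225.] 220 ztop 0.085 mid [0.6298 0.0041] ext [0.045 0.047]
[282. 234.] 144 ztop 0.072 mid [ 0.6349 -0.0931] ext [0.038 0.036]
[243. 243.] 78 ztop 0.058 mid [ 0.6407 -0.1871] ext [0.026 0.027]
```

View pics/t9.png

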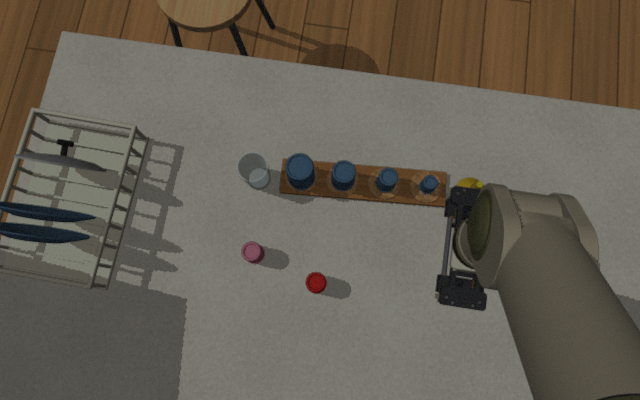

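View pics/s9.png

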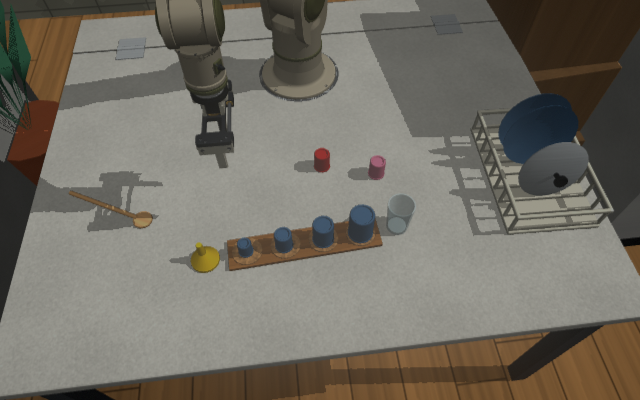

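In both views all four stand on the pads in order: scene px tiny (243,243), small (282,234), medium (322,225), large (362,215). Funnel (205,258) and tumbler (400,212) are unmoved.

```bash
python3 -c "
from cell import ticket
print(ticket.close_job())"
```

```text
the job is handed in; nothing more can be done
None
```

The four beakers are on the pads in order of size: tiny by the funnel, then small, medium, and large by the tumbler. Each was gripped across the row, lowered to about contact height and released. The job was handed in at about 34 s, and no verdict was reported.

- **Position:** In the last top and scene views, each beaker's axis was within about 4 mm of its pad centre. The small one was furthest off, by 3–4 mm.
- **Height:** The tops read 57, 71, 84 and 98 mm, about what standing flat on the pads would give (57, 71, 85 and 99 mm). I did not measure tilt separately.
- **Clearance:** In the last scene view the funnel and tumbler looked unmoved. The gripper was open and clear of everything.
- **Disagreements:** The two fixed cameras differ by 2–4 mm in x, so I worked from a middle value checked against the wrist camera. The tool tilt drifted by up to about 0.04 rad during the run, with no visible effect on how the beakers stand.

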